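# Pulse the hazelnut grinder

## Robot

A 6-joint arm with a two-finger parallel gripper is mounted at the origin on the work surface. World frame = base frame: x ahead of the robot, y to its left, z up, the work surface at z = 0. Lengths are in m, angles in rad, forces in N, time in s.
With the tool pointing down it reaches from about 0.35 to 0.8 m from the base axis. Payload 7.3 kg.
Tool frame: the origin (TCP) lies on the centre line of the jaws, within the pads' length; the fingertips stand 8 mm ahead of it and the grasp point (between the pads) lies 11 mm behind it; z points along the fingers, y is the direction in which the jaws open and shut (so a half turn about z gives the same grasp; the last joint's range is limited). The gripper opens to 85 mm and grips with 20 to 120 N. Pads are 22 mm wide; open, the fingers measure 114 mm over their backs; the gripper's body (76 mm by 85 mm) begins 54 mm behind the grasp point. The pads swing forward as they close: fully open they stand 13 mm farther back than shut.
Start: joints at [-1.384, 0.342, 1.524, -0, 1.275, -0.146], TCP at [0.172, -0.496, 0.239] pointing down, gripper open.
Joint ranges: [-2.53, 2.53], [-0.77, 2.02], [0.04, 2.7], [-1, 4.14], [0.28, 2.66], [-3.11, 3.11]. Speed limits (rad/s): [2.57, 2.57, 3.14, 3.14, 3.14, 3.14].

## Interface

Orientations are given as a unit quaternion [x, y, z, w].
In Python, from station import robot gives the robot as it stands. Calls block until the motion is done:
- robot.move_ptp(position, orientation): joint-space move of the TCP to a pose.
- robot.movel(position, ori=None, vel=0.15, until_force=None): straight line of the TCP; ori=None keeps the orientation; vel is the mean speed in m/s. With until_force (N) it stops when the force on the tool has changed by that much, and returns True; else False.
- robot.goto_joints(angles): joint-space move.
- robot.grip(opening): opening from 0.0 (shut) to 1.0 (fully open); the grip force is fixed at half the most; returns when the fingers have stopped.
- robot.dwell(seconds).
- robot.ik(position, orientation): joint angles nearest the present ones, or None.
- robot.grab_frame(name): name is "side" or "top" or "wrist"; returns the picture (420x560x3 uint8, red, green, blue); there is no depth.
- robot.calibration(name): a dict with "mtx" (3x3 intrinsics, pixels), "R" (3x3) and "t" (3): a world point X has camera coordinates R X + t; the wrist camera has in their place "mount" (4x4, takes a point from camera to tool coordinates, whose origin is the TCP and whose axes are the flange's). Camera axes: x right, y down, z forward; pixel columns grow to the right and rows downward; lengths in m; the calibration is good to about 2 mm. The wrist camera is an equidistant fisheye: a pixel r from the principal point sees the ray r / f radians off the axis. A picture is of the moment at which its call begins: read the wrist's pose just before it. calibration takes no time and is no camera call.
A pose or a line that the arm cannot do raises robot.MotionError and nothing moves.
- robot.close_job(): hands the job in, once; it reports no verdict.
Readings, each from a call of its own:
- robot.read_time_s(): time.
- robot.read_joints(): joint angles.
- robot.read_qd(): joint speeds.
- robot.read_joint_torque(): joint torques, N m.
- robot.read_tcp_pos(): TCP position.
- robot.read_eef_rot(): TCP orientation.
- robot.read_contact_force(): force on the tool from outside, world axes, zero at the start.
- robot.read_wrist_torque(): the same for the moment, N m.
- robot.read_finger_gap(): opening from 0.0 (shut) to 1.0 (fully open).
Only numpy, scipy, OpenCV 4.12 (cv2) and the standard library are available. Lean on these libraries where they do the work, as an engineer would, in place of code of your own. Each camera call takes 0.05 s, during which the arm holds its last target.

## Task

Grind the hazelnuts coarsely: set the steel cup of nuts upright on the round drive hub in the middle of the grinder's base, put the see-through lid over it with its two lugs fully down in the two slots of the collar, and twist the lid clockwise (seen from above) to the pulse mark, halfway to the lock, without going on to the lock click. Finish while still gripping the lid and holding it steady at the pulse mark against its return spring; do not let go. Do not tip the cup over far enough to spill, and leave the other things on the counter where they are.

Things in the scene. Friction and masses are not known exactly. Their poses are not given: they have to be found in the camera images.
- grinder: Nut grinder's motor base, fixed to the counter: round steel housing 128 mm across at the foot, 114 mm at the top, with a black collar round the upper edge. Origin: centre of its underside, z up. Flat deck 80 mm above the counter; in its middle the round drive hub. The collar has an entry slot for a lid lug at this body's +x and at its -x side
- hub_top (a point): centre of the top face of the drive hub (32 mm across, chamfered edge, standing 14 mm above the deck, its top 94 mm above the counter); the cup sits here
- deck (a point): centre of the grinder's deck, 80 mm above the counter; the centre of the lid's underside comes here
- collar_top (a point): on the grinder's axis at the level of the collar's top, 97.5 mm above the counter. The collar is 114 mm outside; an inward flange 5 mm thick, its underside 12.5 mm above the deck, leaves a round mouth 87 mm across. Lugs turned away from the slots run under the flange
- slot (a point): middle of the entry slot on the grinder's +x side, at the top of the collar, 48 mm from the axis; the slot is a notch in the flange 18 mm wide, reaching out to 52 mm from the axis. The other slot is opposite, on the -x side. Through them the lid comes down until it rests on the deck
- pulse_mark (a point): the pulse mark: one round metal pip on top of the collar, 54 mm from the axis, 34 degrees (0.6 rad) clockwise (seen from above) of the slot; another like it is opposite. The end of the lid's rib points to it at the pulse position
- lock_mark (a point): the lock mark: a pair of pips on top of the collar, 69 degrees (1.2 rad) clockwise of the slot; another pair is opposite. The lid must not be turned this far
- switch_ring (a joint): angle of the sprung ring under the collar, rad: 0 at rest, growing as the lid turns it clockwise seen from above; 0.6 is the pulse mark. A spring turns it back to 0 when let go (0.06 N m at 0, 0.15 N m at 0.6, as soft as a jar lid). From about 0.85 sprung catches resist the lugs, and near 1.0 they begin to click in behind them (locked)
- pockets (a point): on the grinder's axis at deck height, turning with the sprung ring; its x axis runs through the ring's two pockets. The pockets, 18 mm wide, lie right under the slots when the ring is at 0; the lid's 12 mm lugs drop into them with about 0.07 rad of play either way and carry the ring along
- cup: Grinder's loose steel cup with a blade and hazelnuts (fixed) in the bottom, upright on the counter: 62 mm outside diameter, 60 mm high, wall 2 mm, no handle, 0.16 kg. Origin: centre of its underside, z up. Foot ring below, 45 mm outside, 37 mm inside, 8 mm deep, goes over the hub with 2.5 mm play all round; its underside is then 86 mm and its rim 146 mm above the counter
- lid: Grinder's lid, standing on the counter on its open end: clear round bell, 82 mm outside, 73 mm inside, 72 mm deep inside, flat black top at 77 mm, 0.17 kg. Origin: centre of its underside, z up, x along the grip rib. Two lugs 12 mm wide, 2 to 10 mm above the lower edge, stick out to 50 mm from the axis at +x and -x, in line with the rib. It fits either way round
- lid_grip (a point): centre of the lid's grip rib, 97 mm above the lid's lower edge: a straight black rib on the flat top, 60 mm long (lid's x), 18 mm thick (lid's y), 32 mm high, from 77 to 109 mm above the lower edge
- nut_jar: bystander: amber glass jar with a steel cap, 76 mm across, 115 mm high; origin at its underside
- price_card: bystander: price card on a wire stand with a round 60 mm foot, 110 mm high; origin at its underside
- roll: bystander: bread roll, 90 x 66 x 55 mm; origin at its underside
- loaf: bystander: dark loaf, 190 x 85 x 75 mm; origin at its underside
- jar_cover: bystander: flat steel jar cover 74 mm across with a small knob, 26 mm high; origin at its underside
- tumbler: bystander: plain steel tumbler, 68 mm across at the rim, 88 mm high, taller than the cup, flat underneath and empty; origin at its underside
- bowl: bystander: white bowl, 110 mm across, 45 mm high; origin at its underside
- brush: bystander: pastry brush lying on the counter; origin at its underside
Things that resemble listed ones, but are neither listed nor needed, are in the scene too. Leave any purple or red look-alike of the lid alone.

How it is judged:
On the way, in this order (a step that is already met when the one before it is completed fails the run):
1. the cup sits upright on the drive hub, let go (horizontal distance between cup and hub_top below 0.004 m and z of cup in the frame of grinder between 0.083 and 0.089 m and angle between cup's own z axis and vertical below 0.08 rad and contact force between the fingers and cup below 0.3 N), for 0.2 s.
2. the lid is down on the deck over the cup, its lugs in the pockets, before it is turned (horizontal distance between cup and hub_top below 0.004 m and z of cup in the frame of grinder between 0.083 and 0.089 m and angle between each of cup, lid's own z axis and vertical below 0.08 rad and horizontal distance between lid and deck below 0.005 m and z of lid in the frame of grinder below 0.0845 m and angle between the x axis of lid and the x axis of pockets, either way round below 0.16 rad and value of joint switch_ring below 0.25 rad), for 0.1 s.
At the end, for the whole second after the job is handed in: The cup stands upright on the hub (within 4 mm of its centre), the lid rests on the deck (within 4.5 mm in height, 5 mm off centre) with its lugs in the ring's pockets, the switch ring is held still at the pulse mark, 0.6 rad give or take 0.18, and the fingers are gripping the lid (over 2 N) (horizontal distance between cup and hub_top below 0.004 m and z of cup in the frame of grinder between 0.083 and 0.089 m and angle between each of cup, lid's own z axis and vertical below 0.08 rad and horizontal distance between lid and deck below 0.005 m and z of lid in the frame of grinder below 0.0845 m and angle between the x axis of lid and the x axis of pockets, either way round below 0.16 rad and value of joint switch_ring between 0.42 and 0.78 rad and velocity of joint switch_ring between -0.15 and 0.15 rad/s and contact force between the fingers and lid above 2 N); the arm keeps its last pose, push and grip.
It fails at once if the lid is turned on into the lock click (value of joint switch_ring above 1 rad).
It fails at once if the cup is tipped so far that nuts would spill (angle between cup's own z axis and vertical above 0.7 rad).
It fails at once if a bystander is pushed more than 40 mm or knocked over (distance of any of nut_jar, price_card, roll, loaf, jar_cover, tumbler, bowl, brush from where it was at the start of the episode above 0.04 m or angle between any of nut_jar, price_card, roll, loaf, jar_cover, tumbler, bowl's own z axis and vertical above 0.5 rad).
It also fails if it takes over 58 s, if anything falls off the work surface, if the arm or the gripper's body presses on something with over 40 N, if the wrist force passes 120 N, or if a joint passes its speed limit or range.

## Working session

There is one attempt and no reset: what is moved stays moved. The work goes in short steps, each a Python script; the robot and the scene stay as the last script left them, time stands still between calls to the robot, and variables do not carry over. Pictures are saved under pics/ and viewed, and the job is handed in when it is done.

```bash
mkdir -p pics; ls; python3 - <<'E'
from station import robot
import cv2
for n in ["side","top","wrist"]:
    f=robot.grab_frame(n); cv2.imwrite(f"pics/{n}0.png",f[:,:,::-1])
    c=robot.calibration(n); print(n,{k:(v.round(4).tolist() if hasattr(v,'round') else v) for k,v in c.items()})
print(robot.read_time_s(),robot.read_tcp_pos(),robot.read_eef_rot())
E
```

```text
pics
side {'mtx': [[539.1072, 0.0, 272.3008], [0.0, 539.1072, 210.4383], [0.0, 0.0, 1.0]], 'R': [[-0.9999, -0.0043, -0.0162], [0.0069, 0.7722, -0.6354], [0.0152, -0.6354, -0.772]], 't': [0.4894, 0.03, 1.5246]}
top {'mtx': [[541.8507, 0.0, 277.6015], [0.0, 541.8507, 209.427], [0.0, 0.0, 1.0]], 'R': [[-0.028, -0.9996, -0.0033], [-0.9973, 0.0282, -0.0685], [0.0686, 0.0014, -0.9976]], 't': [0.0151, 0.4715, 1.7172]}
wrist {'mtx': [[325.1923, 0.0, 275.1193], [0.0, 325.1923, 205.6647], [0.0, 0.0, 1.0]], 'mount': [[-0.0019, -0.9536, -0.301, 0.0775], [1.0, -0.0016, -0.0011, 0.0001], [0.0005, -0.301, 0.9536, -0.1339], [0.0, 0.0, 0.0, 1.0]]}
0.15 [ 0.17147496 -0.4958965   0.23879209] [ 9.86186410e-01  1.65638271e-01 -1.97098721e-05 -5.71613369e-04]
```

View pics/side0.png

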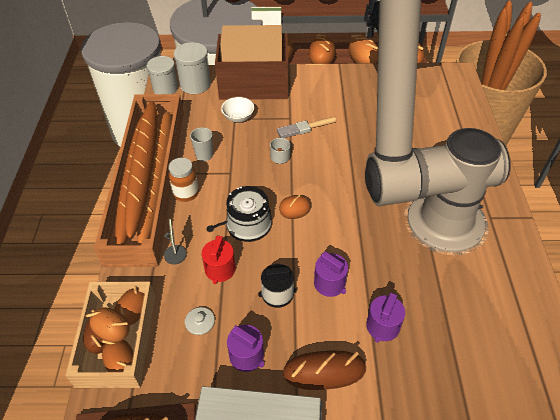

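View pics/top0.png

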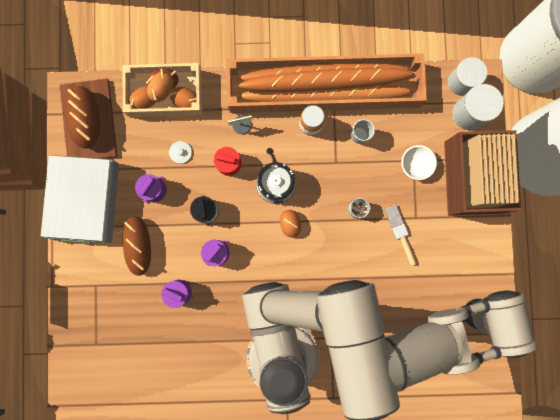

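View pics/wrist0.png

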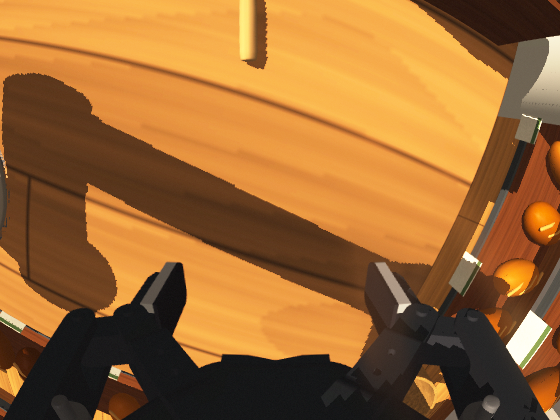

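The cup is at top (360,209), the taller tumbler at (363,131), the grinder at (276,183) and the real lid (black top, clear bell) at (204,209). Next I'll enlarge these areas.

```bash
python3 - <<'E'
import cv2
t=cv2.imread("pics/top0.png");s=cv2.imread("pics/side0.png")
def c(i,x,y,w,h,k,n): cv2.imwrite(n,cv2.resize(i[y:y+h,x:x+w],None,fx=k,fy=k,interpolation=cv2.INTER_CUBIC))
c(t,180,140,130,100,6,"pics/ta.png"); c(t,335,185,50,50,10,"pics/tb.png"); c(s,200,130,130,180,3.3,"pics/sa.png")
E
```

```text
(no output)
```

View pics/ta.png

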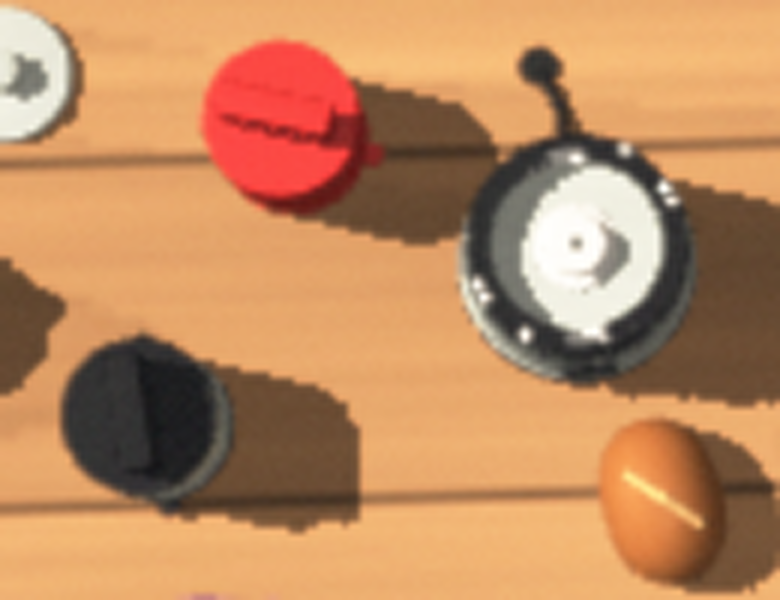

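View pics/tb.png

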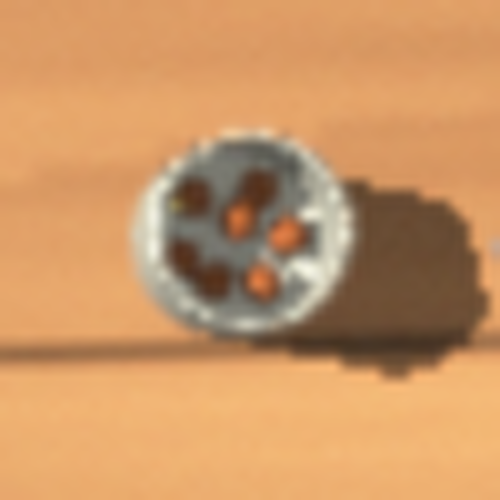

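View pics/sa.png

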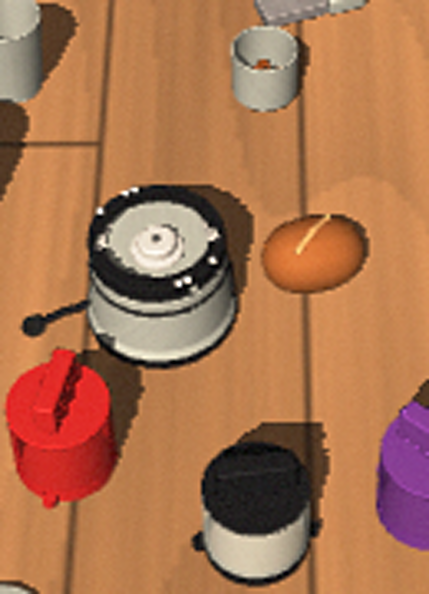

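```bash
cat > h.py <<'E'
import numpy as np, cv2
from station import robot
from scipy.spatial.transform import Rotation as Rn
def ray(name,uv,pose=None):
    c=robot.calibration(name);K=c["mtx"];uv=np.array(uv,float)
    if name!="wrist":
        d=c["R"].T@np.linalg.solve(K,[uv[0],uv[1],1]); return -c["R"].T@c["t"],d
    x=(uv-K[:2,2])/K[0,0]; r=np.hypot(*x); d=np.array([*(x/r*np.sin(r)),np.cos(r)]) if r>0 else np.array([0,0,1.])
    p,q=pose; R=Rn.from_quat(q).as_matrix(); M=c["mount"]
    return p+R@M[:3,3], R@M[:3,:3]@d
def atz(name,uv,z,pose=None):
    o,d=ray(name,uv,pose); return o+d*(z-o[2])/d[2]
def proj(name,X,pose=None):
    c=robot.calibration(name);K=c["mtx"]
    if name!="wrist":
        x=K@(c["R"]@X+c["t"]); return x[:2]/x[2]
    p,q=pose;R=Rn.from_quat(q).as_matrix();M=c["mount"]
    y=M[:3,:3].T@(R.T@(np.asarray(X)-p)-M[:3,3]); th=np.arctan2(np.hypot(y[0],y[1]),y[2])
    return K[:2,2]+K[0,0]*th*y[:2]/np.hypot(y[0],y[1])
def down(a): # tool z down, tool y (jaw) at world angle a
    y=np.array([np.cos(a),np.sin(a),0]);z=np.array([0,0,-1.]);x=np.cross(y,z)
    return Rn.from_matrix(np.column_stack([x,y,z])).as_quat()
def snap(name,fn):
    pose=(np.array(robot.read_tcp_pos()),np.array(robot.read_eef_rot()))
    f=robot.grab_frame(name); cv2.imwrite(f"pics/{fn}.png",np.ascontiguousarray(f[:,:,::-1])); np.savez(f"pics/{fn}.npz",p=pose[0],q=pose[1]); return pose
E
python3 - <<'E'
from h import *
f=lambda x,y,k,a,b:(a+(x+.5)/k-.5,b+(y+.5)/k-.5)
T=lambda x,y:f(x,y,6,180,140); S=lambda x,y:f(x,y,3.3,200,130)
print("cup",atz("top",f(244,231,10,335,185),.06), atz("side",S(267,50),.06))
print("lid",atz("top",T(138,417),.077), atz("side",S(257,488),.077))
print("hub",atz("top",T(577,243),.094), atz("side",S(155,240),.094))
print("tumbler",atz("top",(363,131),.08))
h=atz("top",T(577,243),.094)
for p in [(576,157),(624,149),(668,193),(481,290),(526,335),(595,332)]:
    d=(atz("top",T(*p),.0975)-h); print(p,d[:2].round(3),np.hypot(*d[:2]).round(4),np.degrees(np.arctan2(d[1],d[0])).round(1))
h=atz("side",S(155,240),.094)
for p in [(130,191),(98,210),(210,260),(182,283),(212,235),(103,240)]:
    d=(atz("side",S(*p),.0975)-h); print(p,d[:2].round(3),np.hypot(*d[:2]).round(4),np.degrees(np.arctan2(d[1],d[0])).round(1))
# rib
for n,a,b in [("top",T(143,350),T(143,480))]:
    d=atz(n,b,.109)-atz(n,a,.109); print("rib",np.degrees(np.arctan2(d[1],d[0])))
d=atz("side",S(197,540),.006)-atz("side",S(317,527),.006);print("lugs",d,np.degrees(np.arctan2(d[1],d[0])))
E
```

```text
cup [ 0.46713176 -0.25187946  0.06      ] [ 0.46438192 -0.25326346  0.06      ]
lid [0.47518122 0.23325536 0.077     ] [0.47438894 0.23356787 0.077     ]
hub [0.55672422 0.00484277 0.094     ] [0.5573623  0.00522344 0.094     ]
tumbler [ 0.7042671  -0.27063466  0.08      ]
(576, 157) [ 0.044 -0.001] 0.0438 -1.0
(624, 149) [ 0.047 -0.025] 0.0536 -28.3
(668, 193) [ 0.024 -0.047] 0.0529 -63.1
(481, 290) [-0.023  0.05 ] 0.0547 115.0
(526, 335) [-0.047  0.027] 0.0541 149.8
(595, 332) [-0.046 -0.008] 0.0469 -170.3
(130, 191) [ 0.022 -0.051] 0.0557 -66.2
(98, 210) [ 0.048 -0.03 ] 0.0568 -32.0
(210, 260) [-0.046  0.025] 0.0518 151.6
(182, 283) [-0.023  0.048] 0.0537 115.9
(212, 235) [-0.047 -0.002] 0.0468 -177.6
(103, 240) [0.042 0.003] 0.0423 3.5
rib 178.932333355957
lugs [0.0931691 0.0111317 0.       ] 6.813311223107175
```

```bash
python3 - <<'E'
from h import *
R=Rn.from_quat(robot.read_eef_rot()).as_matrix(); print("start jaw",np.degrees(np.arctan2(R[1,1],R[0,1])))
for nm,p in [("cup",[.466,-.2525,.2]),("hub",[.557,.005,.2]),("lid",[.4748,.2334,.2])]:
    for a in range(-180,180,30):
        q=robot.ik(p,down(np.radians(a))); print(nm,a,None if q is None else np.round(q,2))
E
```

```text
start jaw -70.93136211582775
cup -180 [-0.64  0.39  1.57 -0.    1.18  2.5 ]
cup -150 [-0.64  0.39  1.57 -0.    1.18  1.98]
cup -120 [-0.64  0.39  1.57 -0.    1.18  1.45]
cup -90 [-0.64  0.39  1.57 -0.    1.18  0.93]
cup -60 [-0.64  0.39  1.57 -0.    1.18  0.41]
cup -30 [-0.64  0.39  1.57 -0.    1.18 -0.12]
cup 0 [-0.64  0.39  1.57 -0.    1.18 -0.64]
cup 30 [-0.64  0.39  1.57 -0.    1.18 -1.16]
cup 60 [-0.64  0.39  1.57 -0.    1.18 -1.69]
cup 90 [-0.64  0.39  1.57 -0.    1.18 -2.21]
cup 120 [-0.64  0.39  1.57 -0.    1.18 -2.74]
cup 150 [-0.64  0.39  1.57 -0.    1.18  3.02]
hub -180 [-0.13  0.43  1.5  -0.    1.21  3.01]
hub -150 [-0.13  0.43  1.5  -0.    1.21  2.49]
hub -120 [-0.13  0.43  1.5  -0.    1.21  1.97]
hub -90 [-0.13  0.43  1.5  -0.    1.21  1.44]
hub -60 [-0.13  0.43  1.5  -0.    1.21  0.92]
hub -30 [-0.13  0.43  1.5  -0.    1.21  0.39]
hub 0 [-0.13  0.43  1.5  -0.    1.21 -0.13]
hub 30 [-0.13  0.43  1.5  -0.    1.21 -0.65]
hub 60 [-0.13  0.43  1.5  -0.    1.21 -1.18]
hub 90 [-0.13  0.43  1.5  -0.    1.21 -1.7 ]
hub 120 [-0.13  0.43  1.5  -0.    1.21 -2.22]
hub 150 [-0.13  0.43  1.5  -0.    1.21 -2.75]
lid -180 [ 0.31  0.38  1.57 -0.    1.18 -2.83]
lid -150 [ 0.31  0.38  1.57 -0.    1.18  2.93]
lid -120 [ 0.31  0.38  1.57 -0.    1.18  2.41]
lid -90 [ 0.31  0.38  1.57 -0.    1.18  1.88]
lid -60 [ 0.31  0.38  1.57 -0.    1.18  1.36]
lid -30 [ 0.31  0.38  1.57 -0.    1.18  0.84]
lid 0 [ 0.31  0.38  1.57 -0.    1.18  0.31]
lid 30 [ 0.31  0.38  1.57 -0.    1.18 -0.21]
lid 60 [ 0.31  0.38  1.57 -0.    1.18 -0.74]
lid 90 [ 0.31  0.38  1.57 -0.    1.18 -1.26]
lid 120 [ 0.31  0.38  1.57 -0.    1.18 -1.78]
lid 150 [ 0.31  0.38  1.57 -0.    1.18 -2.31]
```

```bash
python3 - <<'E'
from h import *
q=down(np.radians(-60)); xt=np.array([.87,.5,0])
c=np.array([.466,-.2525,0])
robot.move_ptp(c-0.03*xt+[0,0,.2],q)
snap("wrist","w1"); print(robot.read_time_s())
z=np.load("pics/w1.npz");P=(z["p"],z["q"])
print(P,proj("wrist",[.466,-.2525,.06],P),proj("wrist",[.466,-.2525,0],P))
E
```

```text
1.5333
(array([ 0.43955465, -0.26838664,  0.20015686]), array([ 9.66057380e-01,  2.58327419e-01, -2.14011596e-05,  2.87784995e-04])) [274.36117416 161.04954828] [274.48530129 151.33574722]
```

View pics/w1.png

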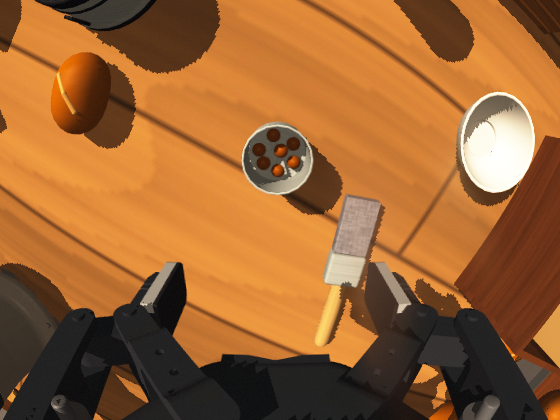

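```bash
python3 - <<'E'
from h import *
z=np.load("pics/w1.npz");P=(z["p"],z["q"])
i=cv2.imread("pics/w1.png"); cv2.imwrite("pics/w1c.png",cv2.resize(i[110:205,230:330],None,fx=6,fy=6,interpolation=cv2.INTER_CUBIC))
print(atz("wrist",(278,158.3),.06,P))
E
```

```text
[ 0.46960607 -0.254001    0.06      ]
```

View pics/w1c.png

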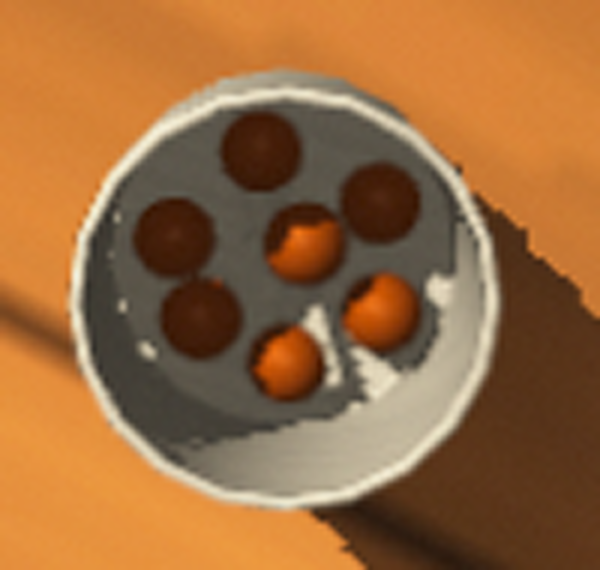

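The rim spans crop x 72–499 and y 87–507, so its centre is at wrist (277.1,159.1). Grasping now, then looking at the grinder.

```bash
python3 - <<'E'
from h import *
z=np.load("pics/w1.npz");P=(z["p"],z["q"])
c=atz("wrist",(277.1,159.1),.06,P); print(c)
c=0.6*c+0.4*np.array([.4660,-.2525,.06]); c[2]=0;print(c)
q=down(np.radians(-60)); xt=np.array([np.sqrt(.75),.5,0])
robot.movel(c+[0,0,.035],q,vel=.15)
robot.grip(0.0); print("gap",robot.read_finger_gap(),robot.read_contact_force())
robot.movel(c+[0,0,.17],q,vel=.2)
print(robot.read_time_s(),robot.read_contact_force())
h=np.array([.557,.005,0])
robot.move_ptp(h-0.125*xt+[0,0,.24],q)
robot.dwell(.1)
snap("wrist","w2"); snap("side","s2");print(robot.read_time_s(),robot.read_finger_gap())
E
```

```text
[ 0.46862496 -0.25368222  0.06      ]
[ 0.46757498 -0.25320933  0.        ]
gap 0.695820473909219 [-1.28438716  0.69416109  5.98539895]
3.9833 [-0.68622013 -0.18723041 -1.19590518]
5.025 0.6963685235228205
```

View pics/w2.png

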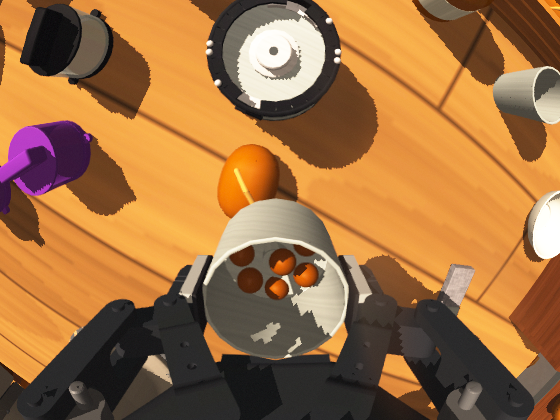

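The cup is gripped at (278,280) and the hub shows at (273,52). Enlarging both.

```bash
python3 - <<'E'
import cv2
i=cv2.imread("pics/w2.png"); cv2.imwrite("pics/w2a.png",cv2.resize(i[0:125,200:350],None,fx=5,fy=5,interpolation=cv2.INTER_CUBIC))
cv2.imwrite("pics/w2b.png",cv2.resize(i[190:370,190:370],None,fx=3.3,fy=3.3,interpolation=cv2.INTER_CUBIC))
E
```

```text
(no output)
```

View pics/w2a.png

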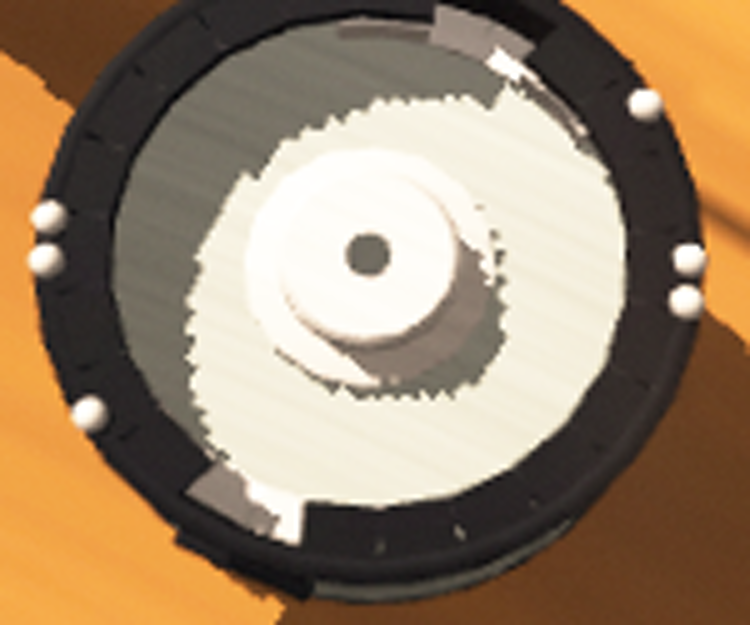

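View pics/w2b.png

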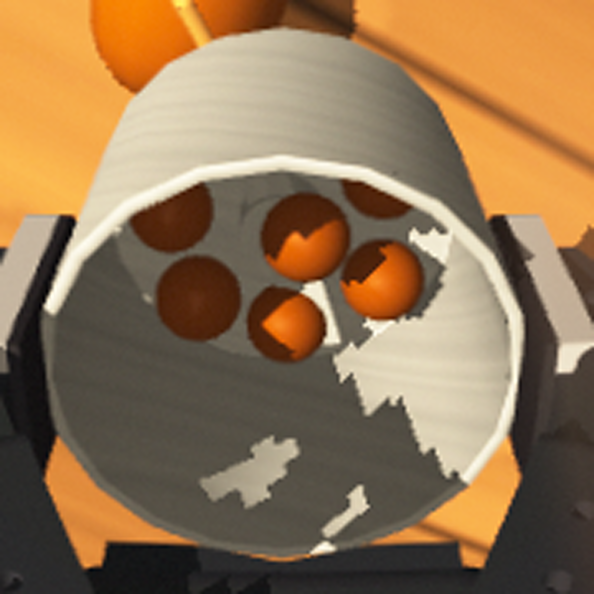

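```bash
cat > fit.py <<'E'
from h import *
from scipy.optimize import least_squares
z=np.load("pics/w2.npz");P=(z["p"],z["q"]);R=Rn.from_quat(P[1]).as_matrix()
f=lambda x,y,k,a,b:np.array((a+(x+.5)/k-.5,b+(y+.5)/k-.5))
A=lambda x,y:f(x,y,5,200,0); B=lambda x,y:f(x,y,3.3,190,190)
D=np.radians
obs=[((646,104),-34.4),((90,413),145.6)]
pr=[((690,260),(686,302),-68.75),((48,216),(45,261),111.25)]
def res(v,off=0):
    x,y,t=v;r=[]
    for uv,a in obs: r+=list(proj("wrist",[x+.054*np.cos(t+D(a)),y+.054*np.sin(t+D(a)),.0985],P)-A(*uv))
    for u1,u2,a in pr: r+=list(proj("wrist",[x+.054*np.cos(t+D(a)),y+.054*np.sin(t+D(a)),.0985],P)-(A(*u1)+A(*u2))/2)
    r+=list(proj("wrist",[x,y,.094],P)-A(368,254)); return r
s=least_squares(res,[.557,.005,.07]); G=s.x
print("grinder",G[:2],np.degrees(G[2]),np.round(s.fun,1))
def rc(v):
    r=[]
    for (dx,dy),uv in {(1,0):(283,158),(-1,0):(283,555)}.items():
        X=P[0]+R@np.array([v[0]+.031*dx,v[1],-.025]); r.append((proj("wrist",X,P)-B(*uv))[1])
    u=[proj("wrist",P[0]+R@np.array([v[0]+.031*np.cos(a),v[1]+.031*np.sin(a),-.025]),P)[0] for a in np.linspace(0,6.28,180)]
    r+= [min(u)-B(45,0)[0],max(u)-B(523,0)[0]]
    return r
s=least_squares(rc,[0,0]); print("cup in tool",s.x,np.round(s.fun,1)); np.savez("fit.npz",G=G,c=s.x)
for n in ["top","side"]: print(n)
E
python3 fit.py
```

```text
grinder [0.55701603 0.00533133] 4.459342795044286 [ 0.2 -0.  -0.4  0.3  0.5 -0.1 -0.3 -0.1 -0.1 -0. ]
cup in tool [0.00033997 0.00026214] [-0.9  2.8 -3.5  3.5]
top
side
```

```bash
cat >> fit.py <<'E'
def rc(v):
    r=[]
    for dx,uv in [(1,(283,158)),(-1,(283,555))]:
        X=P[0]+R@np.array([v[0]+.031*dx,v[1],v[2]]); r.append((proj("wrist",X,P)-B(*uv))[1])
    u=[proj("wrist",P[0]+R@np.array([v[0]+.031*np.cos(a),v[1]+.031*np.sin(a),v[2]]),P)[0] for a in np.linspace(0,6.28,180)]
    return r+[min(u)-B(45,0)[0],max(u)-B(523,0)[0]]
s=least_squares(rc,[0,0,-.025]); print("cup in tool3",s.x,np.round(s.fun,1)); np.savez("fit.npz",G=G,c=s.x)
print(P[0])
i=cv2.imread("pics/s2.png"); u=proj("side",P[0]); print(u); x,y=int(u[0])-45,int(u[1])-45; print(x,y)
cv2.imwrite("pics/s2a.png",cv2.resize(i[y:y+90,x:x+90],None,fx=6,fy=6,interpolation=cv2.INTER_CUBIC))
E
python3 fit.py
```

```text
grinder [0.55701603 0.00533133] 4.459342795044286 [ 0.2 -0.  -0.4  0.3  0.5 -0.1 -0.3 -0.1 -0.1 -0. ]Traceback (most recent call last):
  File "fit.py", line 23, in <module>
    s=least_squares(rc,[0,0]); print("cup in tool",s.x,np.round(s.fun,1)); np.savez("fit.npz",G=G,c=s.x)
    return func(*args, **kwargs)
    result = trf(vector_fun.fun, vector_fun.jac, x0, f0, J0, lb, ub, ftol, xtol,
                 gtol, max_nfev, x_scale, loss_function, tr_solver,
                 tr_options.copy(), verbose, callback=callback_wrapped)
    return trf_no_bounds(
        fun, jac, x0, f0, J0, ftol, xtol, gtol, max_nfev, x_scale,
        loss_function, tr_solver, tr_options, verbose, callback=callback)
    f_new = fun(x_new)
    self._update_fun()
    ~~~~~~~~~~~~~~~~^^
    self.f = self.fun_wrapped(xp_copy(self.x))
             ~~~~~~~~~~~~~~~~^^^^^^^^^^^^^^^^^
    return np.atleast_1d(self.fun(x))
                         ~~~~~~~~^^^
    return self.f(x, *self.args, **self.kwargs)
           ~~~~~~^^^^^^^^^^^^^^^^^^^^^^^^^^^^^^
  File "fit.py", line 20, in rc
    u=[proj("wrist",P[0]+R@np.array([v[0]+.031*np.cos(a),v[1]+.031*np.sin(a),-.025]),P)[0] for a in np.linspace(0,6.28,180)]
       ~~~~^^^^^^^^^^^^^^^^^^^^^^^^^^^^^^^^^^^^^^^^^^^^^^^^^^^^^^^^^^^^^^^^^^^^^^^^^^^^
  File "h.py", line 14, in proj
    c=robot.calibration(name);K=c["mtx"]
ValueError: time passes only in moves, steps and waits
```

Too many calibration calls; I'll cache it.

```bash
python3 - <<'E'
from station import robot
import pickle; pickle.dump({n:robot.calibration(n) for n in ["side","top","wrist"]},open("cal.pkl","wb"))
E
sed -i 's/robot.calibration(name)/CAL[name]/; 1a import pickle\nCAL=pickle.load(open("cal.pkl","rb"))' h.py; python3 fit.py
```

```text
grinder [0.55701603 0.00533133] 4.459342795044286 [ 0.2 -0.  -0.4  0.3  0.5 -0.1 -0.3 -0.1 -0.1 -0. ]
cup in tool [0.00033997 0.00026214] [-0.9  2.8 -3.5  3.5]
top
side
cup in tool3 [-0.00234031  0.00026136 -0.01998864] [ 0.4 -0.6 -0.4  0.4]
[ 0.44885113 -0.05873924  0.23909278]
[286.71813982 146.5164197 ]
241 101
```

View pics/s2a.png

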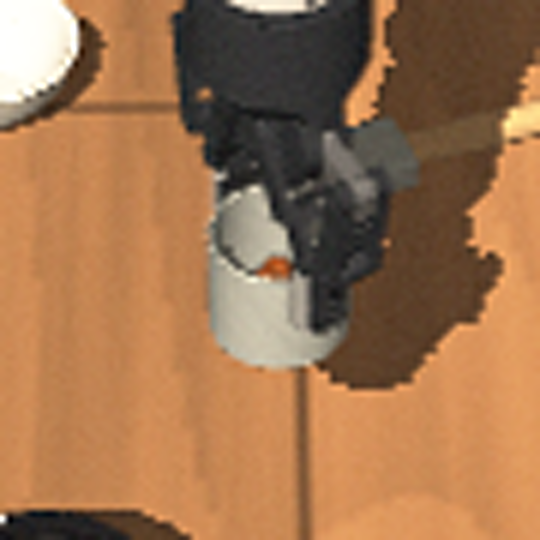

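```bash
python3 - <<'E'
from h import *
z=np.load("pics/w2.npz");P=(z["p"],z["q"]);R=Rn.from_quat(P[1]).as_matrix()
for xo in (0.0003,-.0023):
  for dz in (0,.005):
    for nm,tz,r in (("bodybot",.027+dz,.031),("rim",-.025+dz,.031),("foot",.035+dz,.0225)):
      uv=np.array([proj("side",P[0]+R@np.array([xo+r*np.cos(a),r*np.sin(a),tz])) for a in np.linspace(0,6.28,90)])
      c=(uv-[241,101]+.5)*6; print(xo,dz,nm,c.min(0).round(),c.max(0).round())
E
```

```text
0.0003 0 bodybot [205. 272.] [348. 373.]
0.0003 0 rim [203. 183.] [350. 285.]
0.0003 0 foot [225. 298.] [328. 372.]
0.0003 0.005 bodybot [205. 280.] [348. 381.]
0.0003 0.005 rim [204. 192.] [350. 293.]
0.0003 0.005 foot [225. 307.] [328. 380.]
-0.0023 0 bodybot [210. 270.] [353. 370.]
-0.0023 0 rim [209. 181.] [356. 282.]
-0.0023 0 foot [230. 296.] [333. 369.]
-0.0023 0.005 bodybot [211. 278.] [353. 379.]
-0.0023 0.005 rim [209. 190.] [355. 291.]
-0.0023 0.005 foot [230. 305.] [333. 378.]
```

Side and wrist views agree that the cup sits about 2 mm toward tool −x and at the expected height. All three cameras agree on the grinder position, (0.557,0.005). Placing the cup.

```bash
python3 - <<'E'
from h import *
q=down(np.radians(-60)); R=Rn.from_quat(q).as_matrix()
off=R@np.array([-.002,.0002,0])
h=np.array([.5570,.0052,0])
t=h-off
robot.movel(t+[0,0,.24],q,vel=.2)
robot.movel(t+[0,0,.110+.035],q,vel=.15); robot.dwell(.1)
p=robot.read_tcp_pos(); print("err",p-(t+[0,0,.145]))
r=robot.movel(t+[0,0,.084+.035],q,vel=.04,until_force=8)
p=robot.read_tcp_pos(); print(r,"base z",p[2]-.035,p-t,robot.read_contact_force(),robot.read_wrist_torque(),robot.read_time_s())
snap("side","s3");snap("wrist","w3")
E
python3 - <<'E'
import cv2
i=cv2.imread("pics/s3.png"); cv2.imwrite("pics/s3a.png",cv2.resize(i[130:260,190:320],None,fx=4.5,fy=4.5,interpolation=cv2.INTER_CUBIC))
E
```

```text
err [ 0.00067086 -0.00020567  0.00134658]
True base z 0.0870301403117369 [-2.86945663e-04  7.62918701e-05  1.22030140e-01] [-1.2115022  -0.19661628  4.9430063 ] [ 0.02299685  0.23762743 -0.00644339] 7.2583
```

View pics/s3a.png

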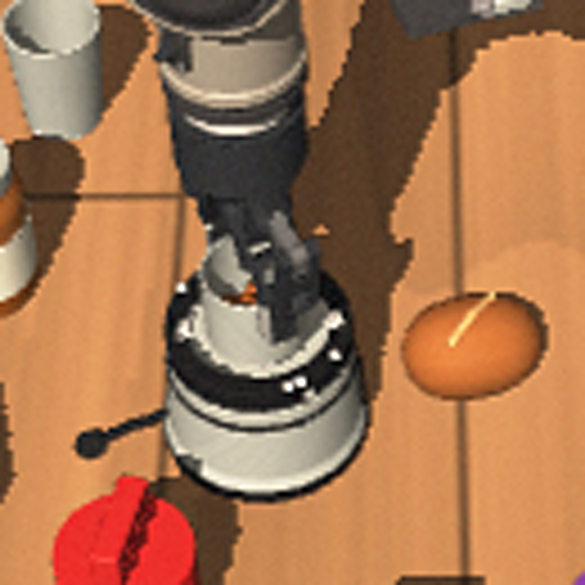

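Stopped at a base height of 87 mm, so the foot ring is seated over the hub. Releasing.

```bash
python3 - <<'E'
from h import *
q=down(np.radians(-60)); xt=np.array([np.sqrt(.75),.5,0])
robot.grip(1.0); robot.dwell(.25)
p=robot.read_tcp_pos()
robot.movel([p[0],p[1],.26],q,vel=.2)
h=np.array([.557,.0052,0])
robot.movel(h-.03*xt+[0,0,.30],q,vel=.2); robot.dwell(.1)
snap("wrist","w4");print(robot.read_time_s())
# lid look, jaw -90
q=down(np.radians(-88)); 
robot.move_ptp(np.array([.4748-.05,.2334,.24]),q); robot.dwell(.1)
snap("wrist","w5"); snap("side","s5"); snap("top","t5");print(robot.read_time_s())
i=cv2.imread("pics/w4.png"); P=np.load("pics/w4.npz"); u=proj("wrist",h+[0,0,.1],(P["p"],P["q"])).astype(int);x,y=u-[70,65];x=max(x,0);y=max(y,0);print(x,y)
cv2.imwrite("pics/w4a.png",cv2.resize(i[y:y+130,x:x+140],None,fx=4.5,fy=4.5,interpolation=cv2.INTER_CUBIC))
E
```

```text
9.3917
10.7
205 87
```

View pics/w4a.png

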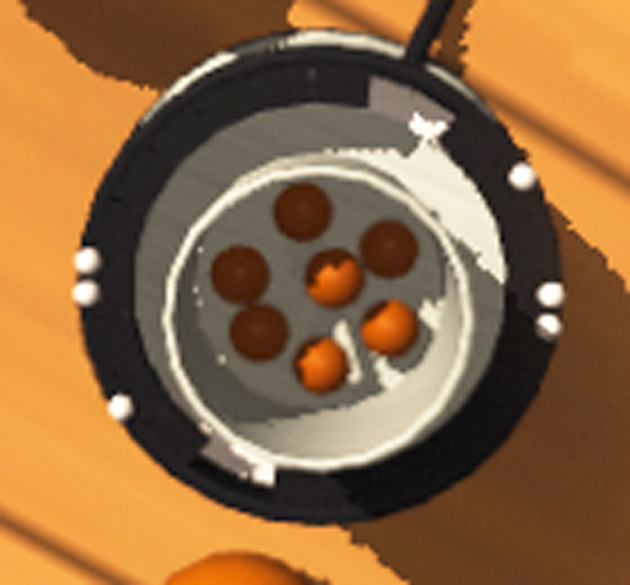

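View pics/w5.png

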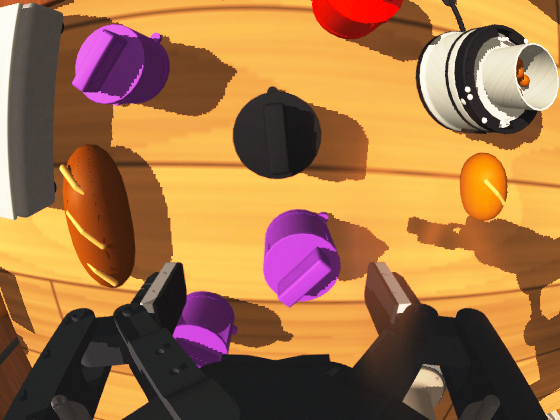

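The cup is upright and roughly centred in the collar. The black lid shows at wrist (277,133), with its rib nearly vertical in the image.

```bash
python3 - <<'E'
import cv2
i=cv2.imread("pics/w5.png"); cv2.imwrite("pics/w5a.png",cv2.resize(i[80:185,225:330],None,fx=5.7,fy=5.7,interpolation=cv2.INTER_CUBIC))
i=cv2.imread("pics/s5.png"); cv2.imwrite("pics/s5a.png",cv2.resize(i[250:320,245:315],None,fx=7,fy=7,interpolation=cv2.INTER_CUBIC))
E
```

```text
(no output)
```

View pics/w5a.png

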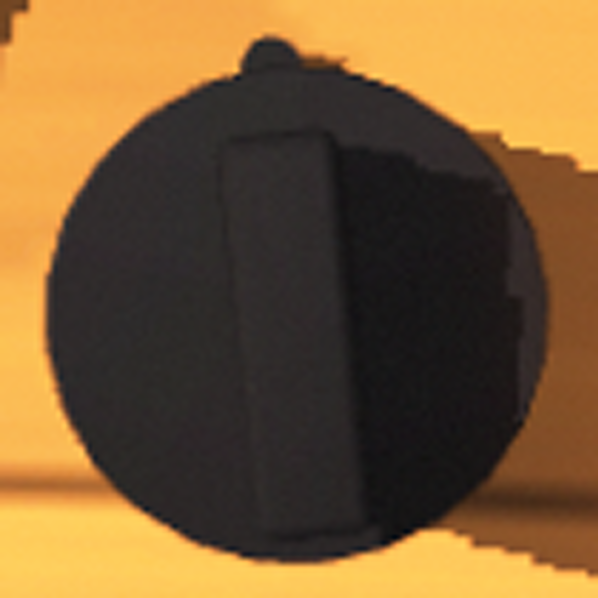

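View pics/s5a.png

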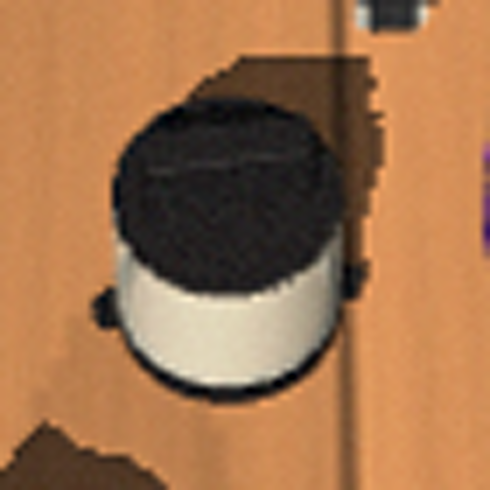

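```bash
python3 - <<'E'
from h import *
from scipy.optimize import least_squares
f=lambda x,y,k,a,b:np.array((a+(x+.5)/k-.5,b+(y+.5)/k-.5))
z=np.load("pics/w5.npz");P=(z["p"],z["q"]);A=lambda x,y:f(x,y,5.7,225,80)
pts=[atz("wrist",A(*c),.109,P) for c in [(222,138),(330,131),(362,524),(263,535)]]
for a,b in((3,0),(2,1)): d=pts[b]-pts[a];print("edge",np.degrees(np.arctan2(d[1],d[0])),np.hypot(*d[:2]))
print("rib c",np.mean(pts,0))
lug=atz("wrist",A(270,38),.010,P);print("lug tip",lug)
def rc(v,Z=.077):
    uv=np.array([proj("wrist",[v[0]+.041*np.cos(a),v[1]+.041*np.sin(a),Z],P) for a in np.linspace(0,6.28,180)])
    a,b=A(46,0)[0],A(550,0)[0]; return [uv[:,0].min()-a,uv[:,0].max()-b,uv[:,1].max()-A(0,562)[1]]
s=least_squares(rc,[.475,.233]);print("disc",s.x,s.fun)
S=lambda x,y:f(x,y,7,245,250)
def rs(v):
    uv=np.array([proj("side",[v[0]+.041*np.cos(a),v[1]+.041*np.sin(a),.077]) for a in np.linspace(0,6.28,180)])
    return [uv[:,0].min()-S(113,0)[0],uv[:,0].max()-S(343,0)[0],uv[:,1].max()-S(0,295)[1]]
s=least_squares(rs,[.475,.233]);print("disc side",s.x,s.fun)
a,b=atz("side",S(100,308),.006),atz("side",S(357,280),.006); d=a-b;print("lug side",a,b,np.degrees(np.arctan2(d[1],d[0])))
# grinder refit from w4
z=np.load("pics/w4.npz");P4=(z["p"],z["q"]);B=lambda x,y:f(x,y,4.5,205,87);D=np.radians
ob=[((522,175),-34.4),((119,407),145.6),((549.5,309),-68.75),((86,276),111.25)]
def rg(v):
    r=[]
    for uv,a in ob: r+=list(proj("wrist",[v[0]+.054*np.cos(v[2]+D(a)),v[1]+.054*np.sin(v[2]+D(a)),.0985],P4)-B(*uv))
    return r
s=least_squares(rg,[.557,.005,.07]);print("grinder",s.x[:2],np.degrees(s.x[2]),np.round(s.fun,1))
def rcup(v):
    uv=np.array([proj("wrist",[v[0]+.031*np.cos(a),v[1]+.031*np.sin(a),.146],P4) for a in np.linspace(0,6.28,180)])
    return [uv[:,0].min()-B(165,0)[0],uv[:,0].max()-B(473,0)[0],uv[:,1].min()-B(0,165)[1],uv[:,1].max()-B(0,470)[1]]
s=least_squares(rcup,[.557,.005]);print("cup",s.x,s.fun)
E
```

```text
edge 7.432042749473189 0.057846499867783376
edge 6.733432542864808 0.05710596597525688
rib c [0.47709754 0.23342772 0.109     ]
lug tip [0.52548669 0.23941116 0.01      ]
disc [0.47742153 0.23276128] [-0.60414059  0.60579571  0.02711865]
disc side [0.47536304 0.23266477] [-0.26153883  0.26107297 -0.0116168 ]
lug side [0.52272823 0.23645557 0.006     ] [0.42869528 0.2251566  0.006     ] 6.851792803169763
grinder [0.55740713 0.00607563] 4.565317708680622 [ 0.2 -0.   0.  -0.   0.2  0.  -0.4  0.1]
cup [0.55823709 0.00617526] [-0.56288605  0.56248085 -0.30701356  0.35455504]
```

```bash
python3 - <<'E'
from h import *
l=np.array([.4760,.2330,0]); q=down(np.radians(7.0-90))
robot.movel(l+[0,0,.15],q,vel=.2)
r=robot.movel(l+[0,0,.091],q,vel=.08,until_force=15); print(r,robot.read_tcp_pos(),robot.read_contact_force())
robot.grip(0.0); print("gap",robot.read_finger_gap(),robot.read_contact_force(),robot.read_wrist_torque())
robot.movel(l+[0,0,.27],q,vel=.2); robot.dwell(.1)
print(robot.read_finger_gap(),robot.read_tcp_pos(),robot.read_contact_force(),robot.read_time_s())
snap("wrist","w6");snap("side","s6");snap("top","t6")
E
```

```text
False [0.47633667 0.23313547 0.09146452] [ 0.75960671 -0.08124419 -0.34155516]
gap 0.1996496995866284 [-0.50445947  0.87321431  2.7971536 ] [ 0.03801875 -0.04036111 -0.01584404]
0.19974530208813854 [0.47536931 0.23279481 0.26852316] [-1.09760452  0.47464212 -2.49285696] 14.0333
```

View pics/w6.png

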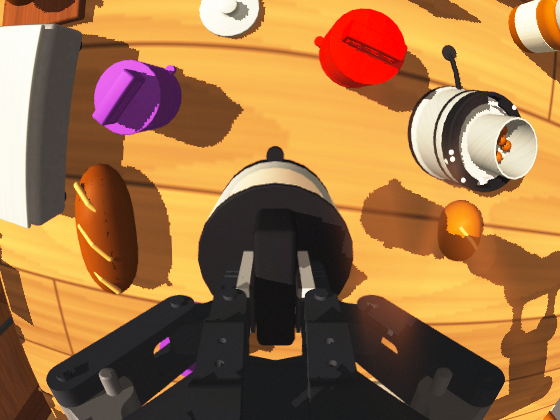

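View pics/s6.png

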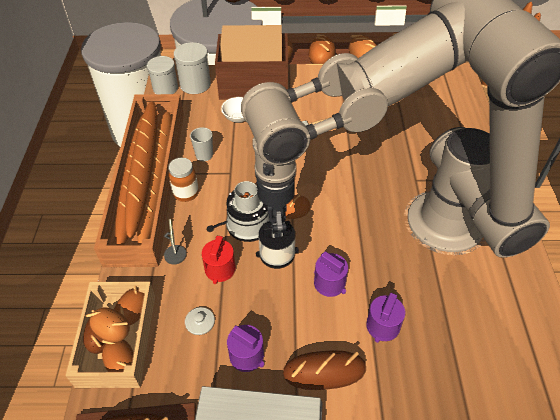

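```bash
python3 - <<'E'
from h import *
i=cv2.imread("pics/w6.png"); cv2.imwrite("pics/w6a.png",cv2.resize(i[135:355,190:365],None,fx=3,fy=3,interpolation=cv2.INTER_CUBIC))
z=np.load("pics/w6.npz");P=(z["p"],z["q"]);R=Rn.from_quat(P[1]).as_matrix()
s=cv2.imread("pics/s6.png");u=proj("side",P[0]).astype(int);x,y=u-[35,25];print(x,y)
cv2.imwrite("pics/s6a.png",cv2.resize(s[y:y+70,x:x+70],None,fx=7,fy=7,interpolation=cv2.INTER_CUBIC))
for xo in(-.002,0,.002):
  uv=np.array([proj("wrist",P[0]+R@np.array([xo+.041*np.cos(a),.041*np.sin(a),.014]),P) for a in np.linspace(0,6.28,180)])
  c=(uv-[190,135]+.5)*3
  k=lambda t:((proj("wrist",P[0]+R@np.array(t),P)-[190,135]+.5)*3).round(1)
  print(xo,c.min(0).round(1),c.max(0).round(1),"lug",k([xo+.05,0,.081]),k([xo+.05,0,.089]),"ribtop",k([xo+.03,0,-.018]),k([xo-.03,0,-.018]))
  uv=np.array([proj("side",P[0]+R@np.array([xo+.041*np.cos(a),.041*np.sin(a),.014])) for a in np.linspace(0,6.28,180)])
  c=(uv-[x,y]+.5)*7; kk=lambda t:((proj("side",P[0]+R@np.array(t))-[x,y]+.5)*7).round()
  print(" side",c.min(0).round(),c.max(0).round(),"lugs",kk([xo+.05,0,.085]),kk([xo-.05,0,.085]))
E
```

```text
241 204
-0.002 [ 20.7 163.7] [493.1 582.3] lug [256.6  48.3] [256.6  43.6] ribtop [256.4 309. ] [257.2 653.9]
 side [127. 109.] [388. 318.] lugs [109. 357.] [411. 325.]
0 [ 19.6 151.3] [494.2 574.3] lug [256.6  39.4] [256.6  35. ] ribtop [256.3 294.7] [257.2 644.9]
 side [121. 110.] [382. 318.] lugs [103. 358.] [405. 325.]
0.002 [ 18.5 138.8] [495.3 566.2] lug [256.6  30.4] [256.6  26.3] ribtop [256.3 280.2] [257.1 635.8]
 side [115. 110.] [375. 319.] lugs [ 97. 359.] [399. 326.]
```

View pics/w6a.png

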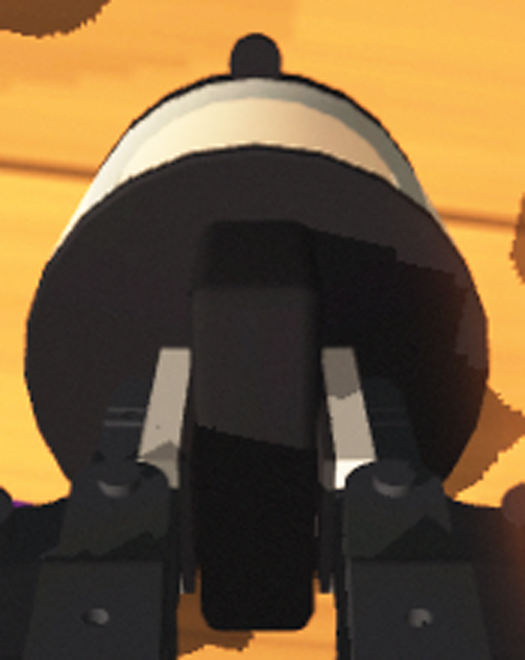

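View pics/s6a.png

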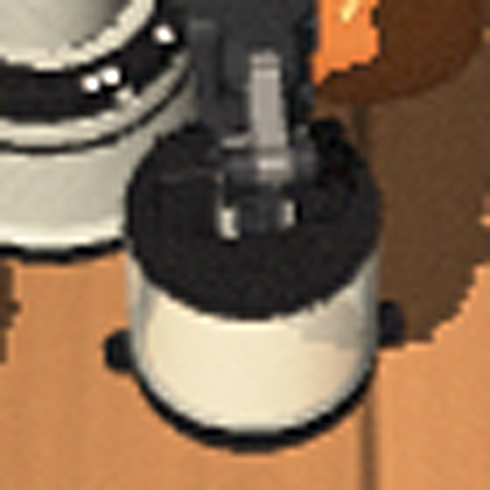

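Lid offset in the hand is about −0.6 mm along the rib. Moving over the grinder and lowering with a force limit.

```bash
python3 - <<'E'
from h import *
G=np.array([.5571,.0054,0]); a=np.radians(4.5-90); q=down(a); R=Rn.from_quat(q).as_matrix()
t=G-R@np.array([-.0006,0,0]); np.save("t.npy",t)
robot.movel([.50,.15,.28],q,vel=.2)
robot.movel(t+[0,0,.27],q,vel=.2)
robot.dwell(.1); snap("side","s7");snap("wrist","w7");snap("top","t7")
r=robot.movel(t+[0,0,.191],q,vel=.08,until_force=8); robot.dwell(.1)
print(r,robot.read_tcp_pos()-t,robot.read_contact_force(),robot.read_wrist_torque(),robot.read_time_s())
if not r:
    r=robot.movel(t+[0,0,.170],q,vel=.03,until_force=8)
    print(r,robot.read_tcp_pos()-t,robot.read_contact_force(),robot.read_wrist_torque(),robot.read_time_s())
snap("side","s8");snap("wrist","w8")
i=cv2.imread("pics/s8.png"); cv2.imwrite("pics/s8a.png",cv2.resize(i[130:250,190:310],None,fx=5,fy=5,interpolation=cv2.INTER_CUBIC))
E
```

```text
False [ 3.26010567e-04 -5.02408275e-05  1.91636231e-01] [-0.16513144  0.0781707  -1.82837094] [-0.02304294 -0.00794457 -0.04179178] 17.1833
True [-4.17466600e-04  5.59466668e-05  1.71252086e-01] [-0.39303684  0.63711043  4.72524118] [-0.05231044  0.00731516 -0.01010711] 17.8083
```

View pics/s8a.png

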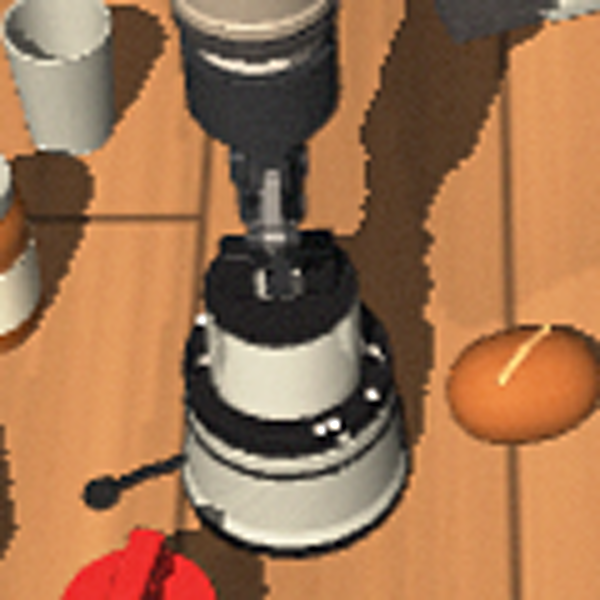

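View pics/w8.png

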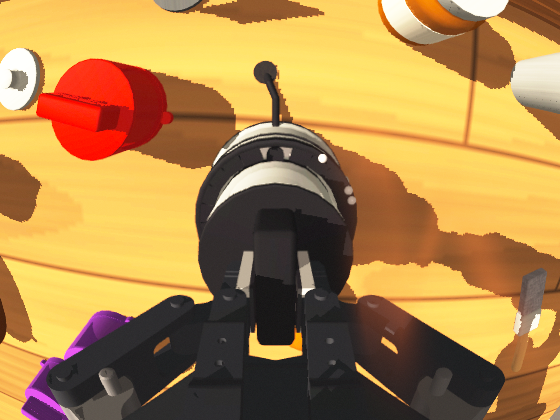

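The lid seated: its lower edge is at 80.3 mm with contact, and the lug shows in the slot at wrist (277,153). Turning clockwise in steps.

```bash
python3 - <<'E'
from h import *
t=np.load("t.npy"); robot.dwell(.2)
print(robot.read_tcp_pos()-t)
for d in np.linspace(.11,.66,6):
    q=down(np.radians(4.5-90)-d)
    robot.movel(t+[0,0,.171],q,vel=.05)
    p=robot.read_tcp_pos()-t; print(round(d,2),p.round(4),np.round(robot.read_contact_force(),1),np.round(robot.read_wrist_torque(),3),round(robot.read_time_s(),2))
robot.dwell(.4)
R=Rn.from_quat(robot.read_eef_rot()).as_matrix(); print("yaw from slot",np.degrees(np.arctan2(R[1,1],R[0,1]))+85.5, robot.read_wrist_torque(),robot.read_finger_gap(),robot.read_tcp_pos()-t)
snap("side","s9");snap("wrist","w9");snap("top","t9")
i=cv2.imread("pics/s9.png"); cv2.imwrite("pics/s9a.png",cv2.resize(i[130:250,190:310],None,fx=5,fy=5,interpolation=cv2.INTER_CUBIC))
i=cv2.imread("pics/w9.png"); cv2.imwrite("pics/w9a.png",cv2.resize(i[100:350,170:380],None,fx=2.4,fy=2.4,interpolation=cv2.INTER_CUBIC))
E
```

```text
[-3.90042023e-04  5.30792215e-05  1.71260918e-01]
0.11 [ 0.0002 -0.0002  0.1713] [-0.9 -0.8  4.3] [-0.194  0.163 -0.089] 18.37
0.22 [ 0.0002 -0.0003  0.1713] [-0.8 -1.9  5. ] [-0.326  0.102 -0.06 ] 18.62
0.33 [ 0.0002 -0.0003  0.1713] [-1.1 -1.8  4.9] [-0.379  0.203  0.026] 18.88
0.44 [ 0.0002 -0.0004  0.1713] [-0.3 -2.2  5.8] [-0.418  0.138  0.056] 19.14
0.55 [ 0.0002 -0.0005  0.1713] [-1.3 -2.8  5. ] [-0.554  0.227  0.076] 19.4
0.66 [ 1.000e-04 -6.000e-04  1.713e-01] [-1.1 -3.4  5.1] [-0.49   0.273  0.046] 19.66
yaw from slot -37.542494073059956 [-0.54442165  0.20758253  0.1220323 ] 0.20063359973214548 [ 1.12716191e-04 -6.05179375e-04  1.71298085e-01]
```

View pics/s9a.png

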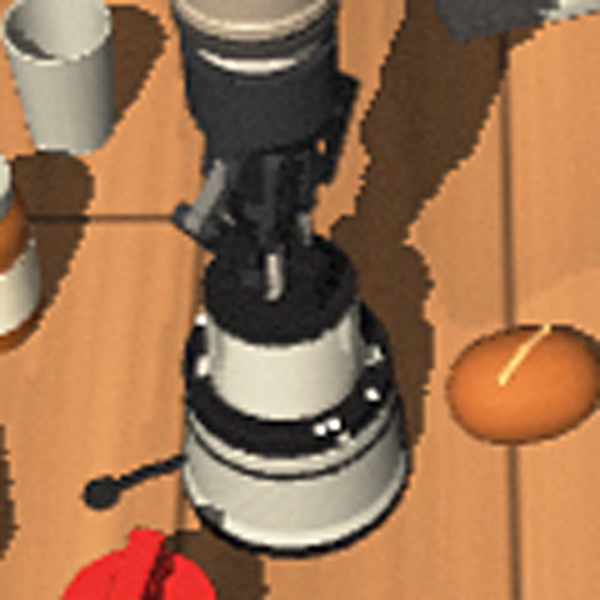

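View pics/w9a.png

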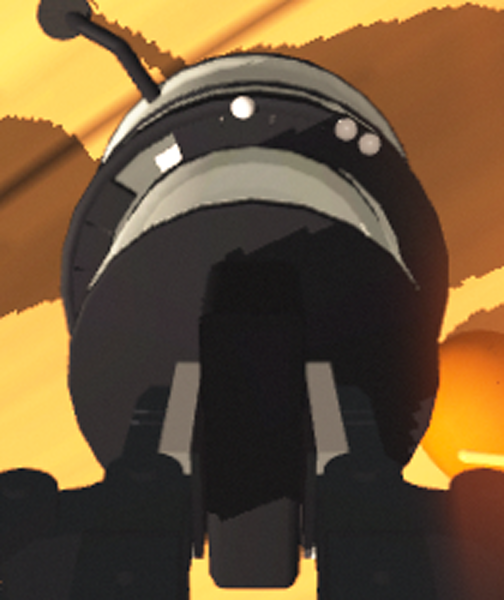

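```bash
python3 - <<'E'
from station import robot
print(robot.read_time_s(),robot.read_wrist_torque(),robot.read_finger_gap(),robot.read_qd().round(4))
robot.close_job()
E
```

```text
20.2083 [-0.53446827  0.25806441  0.05526147] 0.19761327751581284 [ 0.0003  0.0006 -0.0003 -0.0004 -0.0002  0.0009]
the job is handed in; nothing more can be done
```

I set the cup on the drive hub, lowered the lid over it into the slots, and turned it clockwise to the pulse mark. I handed the job in at 20.2 s, still gripping the lid.

**Last checks:**
- **Cup:** in the picture taken after I let go, the cup was upright and 0.8 mm off the fitted grinder centre. Its underside was about 87 mm up when it made contact. I could not see the cup clearly once the lid was on.
- **Lid:** the fingers stayed at one height through the turn, which puts its lower edge about 80 mm above the counter, at deck level. It is about 0.6 mm off centre.
- **Turn:** the tool is turned 0.655 rad from the slot, and in the picture the rib points just past the single pip. Allowing for 0.07 rad of play, I put the switch ring at about 0.58 rad; there was no direct reading of it.
- **Hold:** the arm was still, and the finger opening was steady at about 0.20 (the rib's thickness), so the grip is holding.

**Readings that disagreed:**
- **Wrist camera:** it placed the held cup about 5 mm lower than the side camera did, and its tool-x estimates shifted by 2–3 mm. I went by the side view, and both placements seated first time.
- **Twisting torque:** it read 0.05–0.12 N m at the end, noisy and below the expected 0.15 N m. It is a weaker check on the ring angle than the picture.

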